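Index the glass carrier to the next station

TASK

On the bench are two short rail slides, each with a wooden carrier and three station detents. Push the carrier that holds the stack of flat glass offcuts along its rail from the first station to the next one, the middle one, so that it clicks into the detent there; do not let it run on past that station. Leave the other carrier, the one with the cork block, where it is.

Things in the scene. Friction and masses are not known exactly. Their poses are not given: they have to be found in the camera images.
- glass_rail: fixed rail slide of the glass carrier: grey base 106 x 220 x 10 mm, end blocks on it (12 mm long, tops 32 mm above the bench), two steel rods between. Origin: centre of the underside, on the bench. Its y axis runs along the rail, away from the robot, from first to third station; stations at y = -55, 0, +55 mm, each marked by a pair of thin pins (top at 31 mm) 48 mm either side of the centre line
- glass_push (a point): point on the glass carrier: middle of the outer (-y) face of its push board, 65 mm above the bench, 38 mm behind the carrier's centre. The upright board (38 wide, 8 thick, top at 80 mm) stands at the end nearer the robot of the wooden deck (84 wide, 76 mm long, top at 46 mm), which holds the stack of flat glass offcuts (81 x 60 x 11 mm, fixed). Behind the board stands only the end block
- glass_carrier (a joint): travel of the glass carrier along the rail's y axis in m: 0 at the first station, where it starts, 0.055 at the middle one, 0.11 at the third. A spring plunger draws it into a station from up to 8 mm either side; the ridges crest 10 mm from a station and slope off outside it; between them it stays where it is left. Pushing takes 5 to 9 N over a ridge, 1 to 2 N between
- cork_rail: the other, identical fixed rail slide, origin and axes alike. The two rails point away from the robot, within 9 degrees, side by side about 260 mm apart; which is on the left varies. Its carrier is alike but holds a scorched cork block (60 x 30 x 24 mm, fixed)
- cork_carrier (a joint): travel of the cork carrier on its rail in m; it stands at its middle station (0.055) and must stay there

How it is judged:
By the outcome, as a careful person would: the job done as asked, in the order asked, and still so for the second after the job is handed in, with the robot touching nothing.
It also fails if it takes over 32 s, if anything falls off the work surface, if the arm or the gripper's body presses on something with over 40 N, if the wrist force passes 120 N, or if a joint passes its speed limit or range.

ROBOT

A 6-joint arm with a two-finger parallel gripper is mounted at the origin on a cart in front of the work surface, level with it; the furniture and walls round the work are solid. World frame = base frame: x ahead of the robot, y to its left, z up, the work surface at z = 0. Lengths are in m, angles in rad, forces in N, time in s.
With the tool pointing down it reaches from about 0.35 to 0.975 m from the base axis. Payload 4.9 kg.
Tool frame: the origin (TCP) lies at the very end of the fingers, on their centre line; the grasp point (between the pads) lies 19 mm behind it (manip.hold_point_z is the distance from the TCP to the grasp point, in m); z points along the fingers, y is the direction in which the jaws open and shut (so a half turn about z gives the same grasp; the last joint's range is limited). The gripper opens to 85 mm and grips with 20 to 120 N. Pads are 22 mm wide; open, the fingers measure 114 mm over their backs; the gripper's body (76 mm by 85 mm) begins 54 mm behind the grasp point. The pads swing forward as they close: fully open they stand 13 mm farther back than shut.
Start: joints at [1.109, 0.053, 1.613, -0, 1.476, -0.119], TCP at [0.21, 0.589, 0.231] pointing down, gripper open.
Joint ranges: [-3.01, 3.01], [-1.01, 2.22], [0.06, 2.58], [-1.02, 4.17], [0.09, 2.62], [-3.14, 3.14]. Speed limits (rad/s): [2.57, 2.57, 3.14, 3.14, 3.14, 3.14].

INTERFACE

Orientations are given as a unit quaternion [w, x, y, z].
In Python, from plant import manip gives the robot as it stands. The module is installed in compiled form; this text tells all that it offers.
- The arm moves only by the shell command python3 -m creep 'ROWS'. ROWS is JSON, a list of rows, each a list of 7 numbers: the turn, a rotation vector about the tool's x, y, z in degrees, then the shift along the tool's x, y, z in m, then the opening, from 0 (shut) to 1 (fully open). In form: [[ax, ay, az, tx, ty, tz, jaw], ...]. A call has 1 to 20 rows; each row shifts and turns the commanded pose from where the row before left it, along the tool's axes as they then stand; what a row does not reach is not made up. A row lasts 1/12 s, in which the tool goes at most 41.7 mm and 7.16 degrees, less where a joint would pass 70% of its speed; a pose out of reach is approached as far as the arm can. A call is refused whole if a number of a shift passes 0.0417 or a number of a turn 7.16, either way. A call with a gripper value outside its range is refused whole. The fingers move at their own pace and stop on an object; the grip force is fixed at half the most. Time passes only in rows, so rows that do not move let the fingers close. It gives the time, the measured TCP pose, the force and the opening at its end, in the units of the state.
- manip.state(): the state, without advancing time (a new reading comes with each control period).
- manip.grab_frame(name): name is "scene" or "top" or "wrist"; returns the picture (480x640x3 uint8, blue, green, red); there is no depth.
- manip.get_calibration(name): a dict with "fx", "fy", "cx", "cy" (pixels), "dist" ([k1, k2, p1, p2, k3] as OpenCV has them; the pictures are not rectified), "xyz" and "attitude" of the camera in the world. Camera axes: x right, y down, z forward; pixel columns grow to the right and rows downward; lengths in m; the calibration is good to about 2 mm. A picture is of the moment at which its call begins: read the wrist's pose just before it. get_calibration takes no time and is no camera call; for the wrist camera it gives the pose at the moment of the call.
- manip.job_done(): hands the job in, once; it reports no verdict.
Trained networks look in the newest picture that a camera, given by its name, has taken for a name from the list of things; names that differ only in an ending like _2 or _b are one class to them, and where a whole thing is asked for, a point or a joint stands for the part that bears it (a point fixed in the world has none). Each returns a list of dicts, best first, with "confidence" (0 to 1); they miss things now and then, are a little off and sometimes report something else, mostly with a low value. They report only what shows in the picture. A call takes as long as a camera call.
- manip.cut_out(target, camera): "pixels" (480x640 bool, what is visible of it) and "rect" ([left, top, right, bottom] in pixels, round what is visible of it).
The state is a dict: "time": time; "joint_pos": joint angles; "joint_vel": joint speeds; "joint_efforts": joint torques, N m; "tool_pos": TCP position; "tool_rot": TCP orientation; "contact_force": force on the tool from outside, world axes, zero at the start; "ft_torque": the same for the moment, N m; "gripper_width": opening from 0.0 (shut) to 1.0 (fully open).
Only numpy, scipy, OpenCV 4.12 (cv2) and the standard library are available. Lean on these libraries where they do the work, as an engineer would, in place of code of your own. Each camera call takes 0.05 s, during which the arm holds its last target.

## Working session

There is one attempt and no reset: what is moved stays moved. The work goes in short steps, Python scripts to look and compute and a shell command to move; the robot and the scene stay as the last step left them, time stands still between calls to the robot, and variables do not carry over. Pictures are saved under pics/ and viewed, and the job is handed in when it is done.

```bash
mkdir -p pics; python3 - <<'E'
from plant import manip
import cv2,numpy as np
s=manip.state();print({k:np.round(v,3).tolist() for k,v in s.items()})
for c in("top","scene"):
    f=manip.grab_frame(c);cal=manip.get_calibration(c);print(c,{k:np.round(v,4).tolist() for k,v in cal.items()})
    cv2.imwrite(f"pics/{c}1.png",f)
    for n in("glass_rail","cork_rail","glass_push","cork_carrier"):
        r=manip.cut_out(n,c)
        for d in r[:3]:
            ys,xs=np.nonzero(d["pixels"]);print(c,n,round(d["confidence"],2),np.round(d["rect"]),len(xs),xs.mean().round(1),ys.mean().round(1))
print(manip.state()["time"])
E
```

```text
{'time': 0.0, 'joint_pos': [1.109, 0.053, 1.614, 0.0, 1.476, -0.119], 'joint_vel': [-0.001, -0.0, -0.001, -0.0, 0.003, -0.0], 'joint_efforts': [0.001, -39.37, -37.017, -0.0, 0.007, 0.0], 'tool_pos': [0.21, 0.588, 0.23], 'tool_rot': [-0.0, 0.171, 0.985, -0.001], 'contact_force': [-0.577, 0.253, 0.146], 'ft_torque': [0.013, 0.053, 0.034], 'gripper_width': 1.002}
top {'fx': 529.3808, 'fy': 529.3808, 'cx': 325.7763, 'cy': 241.4939, 'dist': [-0.1388, 0.0, 0.0, 0.0, 0.0], 'xyz': [0.4748, -0.0983, 0.922], 'attitude': [-0.0536, 0.7052, -0.7043, 0.0616]}
top cork_rail 0.82 [386. 158. 452. 288.] 7635 417.3 224.2
top glass_push 0.97 [232. 225. 283. 276.] 2289 256.2 247.5
top cork_carrier 0.78 [393. 199. 451. 246.] 2249 421.3 220.0
scene {'fx': 447.5909, 'fy': 447.5909, 'cx': 325.099, 'cy': 238.3203, 'dist': [-0.0895, 0.0, 0.0, 0.0, 0.0], 'xyz': [0.0774, 0.1361, 0.6547], 'attitude': [0.2139, -0.4871, 0.78, -0.3295]}
scene glass_rail 0.72 [219. 224. 301. 323.] 5007 260.6 272.4
scene cork_rail 0.59 [340. 189. 438. 274.] 4195 386.2 230.5
scene glass_push 0.92 [236. 254. 296. 302.] 1815 266.6 279.4
scene cork_carrier 0.68 [360. 197. 412. 238.] 1260 385.0 218.5
0.5
```

View pics/top1.png

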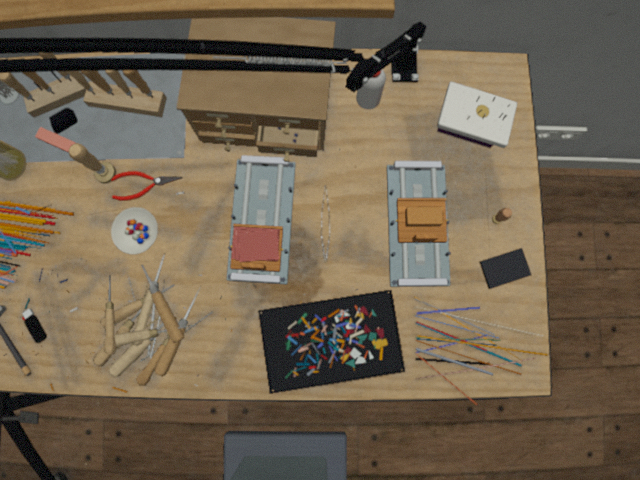

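View pics/scene1.png

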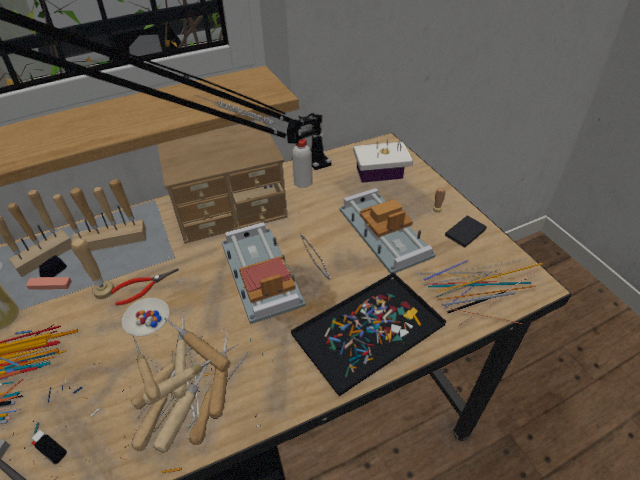

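The top view shows the glass rail on the left, with its carrier at about (256,248) at the near end. The cork rail is on the right, with its carrier at about (421,220). I'll zoom in to pick rail points.

```bash
python3 - <<'E'
import cv2
f=cv2.imread("pics/top1.png")
cv2.imwrite("pics/z1.png",cv2.resize(f[150:290,215:310],None,fx=4,fy=4,interpolation=cv2.INTER_CUBIC))
E
```

```text
(no output)
```

View pics/z1.png

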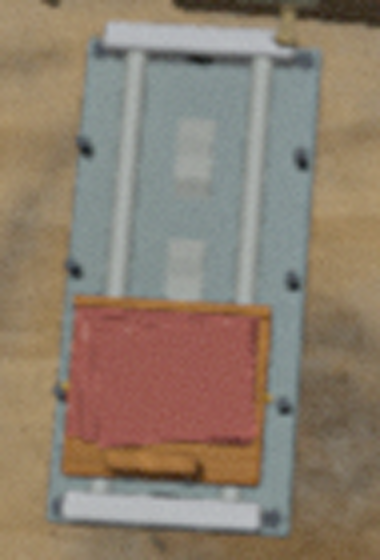

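Zoomed view: the base's near corners are at about (48,520) and (288,533) in the zoom, and its far corners at (88,40) and (322,50). The three pin pairs are visible too. I'll fit the rail pose from these.

```bash
cat > h.py <<'E'
from plant import manip
import cv2,numpy as np
from scipy.spatial.transform import Rotation as R
def ray(c,p,z):
    k=manip.get_calibration(c) if isinstance(c,str) else c
    K=np.array([[k["fx"],0,k["cx"]],[0,k["fy"],k["cy"]],[0,0,1]])
    u=cv2.undistortPoints(np.array([p],float).reshape(-1,1,2),K,np.array(k["dist"])).reshape(-1,2)
    d=R.from_quat(np.roll(k["attitude"],-1)).apply(np.c_[u,np.ones(len(u))]); o=np.array(k["xyz"])
    return o+d*((np.asarray(z)-o[2])/d[:,2])[:,None]
E
python3 - <<'E'
from h import *
from scipy.optimize import least_squares
z=np.array([[88,40],[322,50],[288,533],[48,520],[86,148],[302,159],[74,269],[292,282],[60,392],[284,405]],float)
px=(z-1.5)/4+[215,150]
# rail local (x right, y along)
L=np.array([[-53,110],[53,110],[53,-110],[-53,-110],[-48,55],[48,55],[-48,0],[48,0],[-48,-55],[48,-55]])/1e3
zz=np.array([.01]*4+[.022]*6)
W=ray("top",px,zz)[:,:2]
def T(p): # p: x,y,angle of rail y axis from world x
    a=p[2];ey=np.array([np.cos(a),np.sin(a)]);ex=np.array([np.sin(a),-np.cos(a)])
    return p[:2]+L[:,:1]*ex+L[:,1:]*ey
r=least_squares(lambda p:(T(p)-W).ravel(),[.5,.05,0])
p=r.x;print("rail",p[:2].round(4),np.degrees(p[2]).round(2));print(((T(p)-W)*1e3).round(1))
ey=np.array([np.cos(p[2]),np.sin(p[2])])
g=p[:2]-.093*ey;print("push pt",g.round(4))
W2=ray("top",[[232+24,150+475/4]],[.08]);print("board lower edge",W2.round(3))
s=manip.state();q=R.from_quat(np.roll(s["tool_rot"],-1)).as_matrix();print(q.round(3),s["tool_pos"].round(4) if hasattr(s["tool_pos"],"round") else s["tool_pos"])
E
```

```text
rail [0.6634 0.0052] -3.16
[[ 2.1  0. ]
 [ 1.1 -0.2]
 [-1.8 -0.5]
 [-1.1  1.2]
 [ 0.5  0.8]
 [ 0.2  0.2]
 [ 0.   0.3]
 [ 0.4 -0.4]
 [-0.7 -1.1]
 [-0.6 -0.2]]
push pt [0.5706 0.0103]
board lower edge [[0.569 0.004 0.08 ]]
[[-0.942  0.336 -0.   ]
 [ 0.336  0.942  0.   ]
 [ 0.    -0.    -1.   ]] [0.2101 0.5886 0.2313]
```

```bash
python3 -m creep '[[0,0,-5.5,0,0,0,0],[0,0,-5.5,0,0,0,0],[0,0,-5.5,0,0,0,0],[0,0,0,-0.022,-0.035,0,0],[0,0,0,-0.022,-0.035,0,0],[0,0,0,-0.022,-0.035,0,0],[0,0,0,-0.022,-0.035,0,0],[0,0,0,-0.022,-0.035,0,0],[0,0,0,-0.022,-0.035,0,0],[0,0,0,-0.022,-0.035,0,0],[0,0,0,-0.022,-0.035,0,0],[0,0,0,-0.022,-0.035,0,0],[0,0,0,-0.022,-0.035,0,0],[0,0,0,-0.022,-0.035,0,0],[0,0,0,-0.022,-0.035,0,0]]'
python3 - <<'E'
from h import *
s=manip.state();q=R.from_quat(np.roll(s["tool_rot"],-1)).as_matrix();d=np.array([.53,.0125,.2])-s["tool_pos"]
print(q.round(3),(q.T@d).round(4),s["gripper_width"])
E
```

```text
time: 1.75
tool_pos: [0.4513, 0.1529, 0.2317]
tool_rot: [0.001, 0.027, 1.0, 0.0]
contact_force: [2.2, -0.2, -0.2]
gripper_width: -0.001
[[-0.998  0.055  0.001]
 [ 0.055  0.998  0.   ]
 [-0.001  0.    -1.   ]] [-0.0863 -0.1359  0.0318] -0.0009570454273652306
```

```bash
python3 -m creep '[[0,0,0,-0.022,-0.034,0,0],[0,0,0,-0.022,-0.034,0,0],[0,0,0,-0.022,-0.034,0,0],[0,0,0,-0.02,-0.034,0,0],[0,0,0,0,0,0.03,0],[0,0,0,0,0,0.03,0],[0,0,0,0,0,0.03,0],[0,0,0,0,0,0.02,0],[0,0,0,0,0,0,0]]'
python3 - <<'E'
from h import *
s=manip.state();cv2.imwrite("pics/w1.png",manip.grab_frame("wrist"));cv2.imwrite("pics/s2.png",manip.grab_frame("scene"))
print(s["tool_pos"],s["contact_force"])
E
```

```text
time: 2.5
tool_pos: [0.5253, 0.0145, 0.1157]
tool_rot: [-0.005, 0.028, 1.0, 0.0]
contact_force: [0.6, -0.9, 0.5]
gripper_width: -0.001
[0.52531426 0.01447176 0.11573358] [ 0.60660142 -0.86438821  0.49666491]
```

View pics/w1.png

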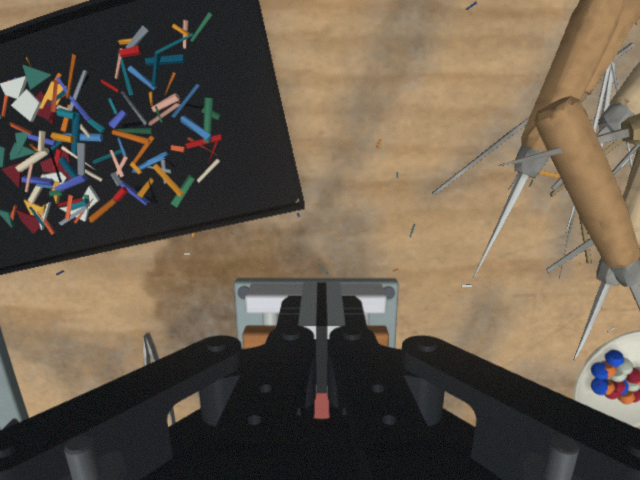

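View pics/s2.png

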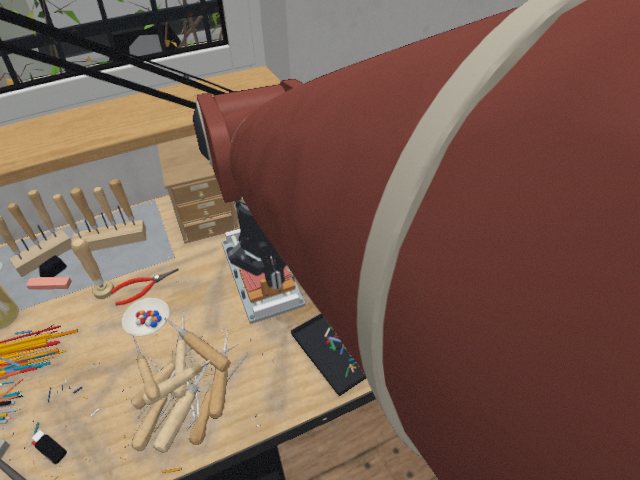

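The wrist view shows the fingers at about x=320, centred on the rail base (240–398) and on the robot side of the board. I'll lower now.

```bash
python3 -m creep '[[0,0,0,0,0,0.02,0],[0,0,0,0,0,0.02,0],[0,0,0,0,0,0.015,0],[0,0,0,0,0,0,0],[0,0,0,0,0,0,0],[0,0,0,0,0,0,0]]'; python3 - <<'E'
from h import *
cv2.imwrite("pics/t3.png",cv2.resize(manip.grab_frame("top")[120:320,180:330],None,fx=3,fy=3));print(manip.state()["tool_pos"],manip.state()["time"])
E
```

```text
time: 3.1
tool_pos: [0.5309, 0.0142, 0.0689]
tool_rot: [0.002, 0.027, 1.0, -0.0]
contact_force: [0.4, 0.1, 0.3]
gripper_width: 0.0
[0.53097877 0.01413653 0.06899465] 3.15
```

View pics/t3.png

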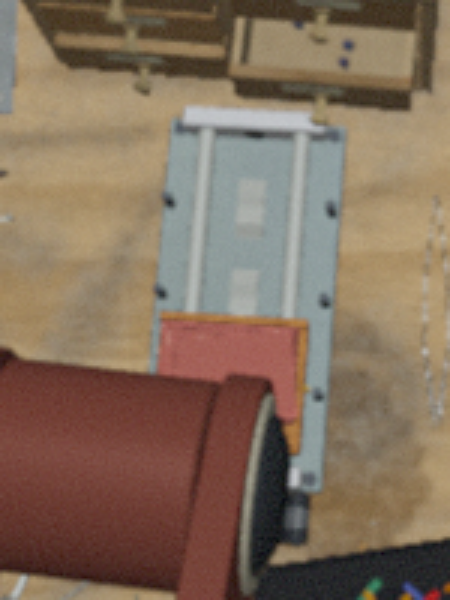

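The top view shows the forearm over the near end. The carrier is still at its first station, and the open drawers lie beyond the rail and are clear. I'll go a bit lower and creep to contact.

```bash
python3 -m creep '[[0,0,0,-0.004,0,0.009,0],[0,0,0,-0.004,0,0,0],[0,0,0,-0.004,0,0,0],[0,0,0,-0.004,0,0,0],[0,0,0,-0.004,0,0,0],[0,0,0,0,0,0,0],[0,0,0,0,0,0,0]]'
python3 -m creep '[[0,0,0,-0.002,0,0,0],[0,0,0,-0.002,0,0,0],[0,0,0,0,0,0,0]]'
```

```text
time: 3.73
tool_pos: [0.5494, 0.0131, 0.0574]
tool_rot: [-0.0, 0.027, 1.0, -0.0]
contact_force: [0.1, -0.1, -0.3]
gripper_width: 0.0
time: 3.98
tool_pos: [0.5534, 0.0129, 0.0574]
tool_rot: [0.0, 0.027, 1.0, -0.0]
contact_force: [-0.2, -1.6, -0.5]
gripper_width: 0.001
```

```bash
python3 -m creep '[[0,0,0,-0.002,0,0,0],[0,0,0,-0.001,0,0,0],[0,0,0,0,0,0,0]]';  python3 -m creep '[[0,0,0,-0.001,0,0,0],[0,0,0,-0.001,0,0,0],[0,0,0,0,0,0,0]]'
```

```text
time: 4.23
tool_pos: [0.5562, 0.0128, 0.0574]
tool_rot: [0.0, 0.027, 1.0, -0.0]
contact_force: [0.6, -0.9, 0.5]
gripper_width: -0.006
time: 4.48
tool_pos: [0.5582, 0.0127, 0.0574]
tool_rot: [0.0, 0.027, 1.0, 0.0]
contact_force: [-0.0, -0.0, -0.1]
gripper_width: 0.003
```

```bash
python3 -m creep '[[0,0,0,-0.001,0,0,0],[0,0,0,-0.001,0,0,0],[0,0,0,0,0,0,0]]';  python3 -m creep '[[0,0,0,-0.001,0,0,0],[0,0,0,-0.001,0,0,0],[0,0,0,0,0,0,0]]'; python3 -m creep '[[0,0,0,-0.001,0,0,0],[0,0,0,-0.001,0,0,0],[0,0,0,0,0,0,0]]'
```

```text
time: 4.73
tool_pos: [0.5602, 0.0126, 0.0574]
tool_rot: [0.0, 0.027, 1.0, -0.0]
contact_force: [-0.5, 0.4, 0.1]
gripper_width: -0.002
time: 4.98
tool_pos: [0.562, 0.0125, 0.0573]
tool_rot: [-0.0, 0.027, 1.0, -0.0]
contact_force: [-0.0, 0.5, -0.1]
gripper_width: 0.005
time: 5.23
tool_pos: [0.5634, 0.0124, 0.0572]
tool_rot: [-0.001, 0.027, 1.0, -0.0]
contact_force: [-4.3, 0.6, 2.6]
gripper_width: -0.003
```

```bash
python3 -m creep '[[0,0,0,-0.001,0,0,0],[0,0,0,-0.001,0,0,0],[0,0,0,-0.001,0,0,0],[0,0,0,-0.001,0,0,0],[0,0,0,0,0,0,0]]';  python3 -m creep '[[0,0,0,-0.001,0,0,0],[0,0,0,-0.001,0,0,0],[0,0,0,-0.001,0,0,0],[0,0,0,-0.001,0,0,0],[0,0,0,0,0,0,0]]'; python3 -m creep '[[0,0,0,-0.001,0,0,0],[0,0,0,-0.001,0,0,0],[0,0,0,-0.001,0,0,0],[0,0,0,-0.001,0,0,0],[0,0,0,0,0,0,0]]'
```

```text
time: 5.65
tool_pos: [0.5673, 0.0122, 0.0572]
tool_rot: [-0.001, 0.027, 1.0, -0.0]
contact_force: [-4.3, 0.2, 3.2]
gripper_width: -0.001
time: 6.07
tool_pos: [0.5725, 0.0119, 0.0573]
tool_rot: [0.001, 0.027, 1.0, 0.0]
contact_force: [0.6, 0.5, -0.8]
gripper_width: 0.001
time: 6.48
tool_pos: [0.5764, 0.0117, 0.0574]
tool_rot: [0.0, 0.027, 1.0, 0.0]
contact_force: [-0.5, 0.6, -0.1]
gripper_width: 0.002
```

```bash
python3 -m creep '[[0,0,0,-0.0015,0,0,0],[0,0,0,-0.0015,0,0,0],[0,0,0,-0.0015,0,0,0],[0,0,0,-0.0015,0,0,0],[0,0,0,-0.0015,0,0,0],[0,0,0,-0.0015,0,0,0],[0,0,0,0,0,0,0]]';  python3 -m creep '[[0,0,0,-0.0015,0,0,0],[0,0,0,-0.0015,0,0,0],[0,0,0,-0.0015,0,0,0],[0,0,0,-0.0015,0,0,0],[0,0,0,-0.0015,0,0,0],[0,0,0,-0.0015,0,0,0],[0,0,0,0,0,0,0]]'; python3 - <<'E'
from h import *
cv2.imwrite("pics/t4.png",cv2.resize(manip.grab_frame("top")[120:320,180:330],None,fx=3,fy=3))
E
```

```text
time: 7.07
tool_pos: [0.5853, 0.0112, 0.0573]
tool_rot: [0.0, 0.027, 1.0, 0.0]
contact_force: [0.1, 0.8, 0.2]
gripper_width: -0.001
time: 7.65
tool_pos: [0.5944, 0.0107, 0.0573]
tool_rot: [0.0, 0.027, 1.0, 0.0]
contact_force: [0.8, 1.0, 0.1]
gripper_width: 0.001
```

View pics/t4.png

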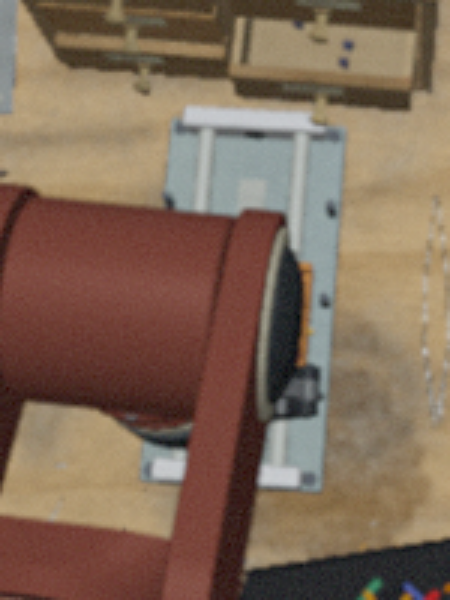

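The top view shows the carrier's far right corner moved from (307,322) to about (311,264) in the zoom. That is roughly 34 mm, so it is between stations as expected. I'll go on slowly.

```bash
python3 -m creep '[[0,0,0,-0.001,0,0,0],[0,0,0,-0.001,0,0,0],[0,0,0,-0.001,0,0,0],[0,0,0,-0.001,0,0,0],[0,0,0,-0.001,0,0,0]]';  python3 -m creep '[[0,0,0,-0.001,0,0,0],[0,0,0,-0.001,0,0,0],[0,0,0,-0.001,0,0,0]]'; python3 -m creep '[[0,0,0,-0.001,0,0,0],[0,0,0,-0.001,0,0,0]]'; python3 -m creep '[[0,0,0,-0.001,0,0,0],[0,0,0,-0.001,0,0,0]]'
```

```text
time: 8.12
tool_pos: [0.5991, 0.0104, 0.0574]
tool_rot: [-0.0, 0.027, 1.0, 0.0]
contact_force: [-0.9, 0.4, 0.6]
gripper_width: -0.007
time: 8.37
tool_pos: [0.6006, 0.0104, 0.0574]
tool_rot: [-0.002, 0.027, 1.0, 0.0]
contact_force: [-9.2, 0.2, 7.8]
gripper_width: 0.003
time: 8.53
tool_pos: [0.6021, 0.0103, 0.0574]
tool_rot: [-0.003, 0.027, 1.0, -0.0]
contact_force: [-9.6, 0.5, 8.0]
gripper_width: 0.005
time: 8.7
tool_pos: [0.6043, 0.0101, 0.0574]
tool_rot: [-0.002, 0.027, 1.0, -0.0]
contact_force: [-9.0, -0.5, 7.1]
gripper_width: 0.002
```

```bash
for i in 1; do python3 -m creep '[[0,0,0,-0.001,0,0,0],[0,0,0,0,0,0,0]]'; done;  python3 -m creep '[[0,0,0,-0.001,0,0,0],[0,0,0,0,0,0,0]]'; python3 -m creep '[[0,0,0,-0.001,0,0,0],[0,0,0,0,0,0,0]]'
```

```text
time: 8.87
tool_pos: [0.6069, 0.01, 0.0574]
tool_rot: [-0.0, 0.027, 1.0, -0.0]
contact_force: [-2.2, -0.6, 0.8]
gripper_width: 0.002
time: 9.03
tool_pos: [0.6086, 0.0099, 0.0574]
tool_rot: [0.001, 0.027, 1.0, 0.0]
contact_force: [-0.3, 0.8, 0.1]
gripper_width: 0.001
time: 9.2
tool_pos: [0.6095, 0.0099, 0.0574]
tool_rot: [0.0, 0.027, 1.0, 0.0]
contact_force: [-0.5, -0.2, -0.3]
gripper_width: 0.001
```

```bash
python3 -m creep '[[0,0,0,-0.001,0,0,0],[0,0,0,0,0,0,0]]';  python3 -m creep '[[0,0,0,-0.001,0,0,0],[0,0,0,-0.001,0,0,0],[0,0,0,0,0,0,0]]'
python3 -m creep '[[0,0,0,0.01,0,0,0],[0,0,0,0.03,0,0,0],[0,0,0,0.03,0,0,0],[0,0,0,0,0,-0.04,0],[0,0,0,0,0,-0.04,0],[0,0,0,0.04,0.03,-0.03,0],[0,0,0,0.04,0.04,0,0],[0,0,0,0.04,0.04,0,0],[0,0,0,0.02,0.04,0,0],[0,0,0,0,0.04,0,0],[0,0,0,0,0.04,0,0],[0,0,0,0,0.04,0,0],[0,0,0,0,0.04,0,0],[0,0,0,0,0,0,0]]'
python3 - <<'E'
from h import *
f=manip.grab_frame("top");cv2.imwrite("pics/t5.png",f);cv2.imwrite("pics/t5z.png",cv2.resize(f[150:290,215:310],None,fx=4,fy=4,interpolation=cv2.INTER_CUBIC))
for n in("glass_push","cork_carrier"):
    for d in manip.cut_out(n,"top")[:1]: print(n,d["confidence"],d["rect"])
cv2.imwrite("pics/s5.png",manip.grab_frame("scene"))
E
```

```text
time: 9.37
tool_pos: [0.6102, 0.0098, 0.0573]
tool_rot: [0.0, 0.027, 1.0, 0.0]
contact_force: [-0.4, -0.8, -0.2]
gripper_width: -0.002
time: 9.62
tool_pos: [0.6122, 0.0097, 0.0574]
tool_rot: [0.0, 0.027, 1.0, -0.0]
contact_force: [-0.3, -0.0, 0.4]
gripper_width: 0.002
time: 10.78
tool_pos: [0.4501, 0.3018, 0.1588]
tool_rot: [0.0, 0.025, 1.0, 0.001]
contact_force: [0.2, 0.6, 0.7]
gripper_width: 0.0
glass_push 0.8 [236.0, 192.4, 285.2, 243.7]
cork_carrier 0.78 [394.8, 195.4, 449.1, 245.4]
```

View pics/t5z.png

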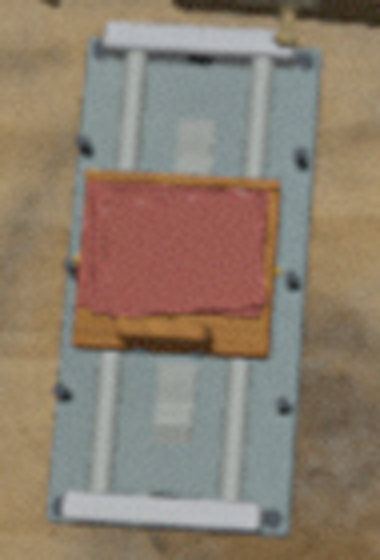

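View pics/t5.png

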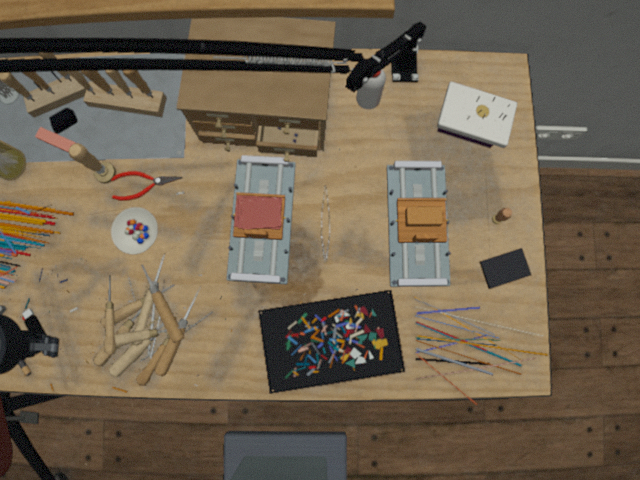

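The carrier now stands at the middle pins: its yellow side marks at (76,262) and (277,272) in the zoom sit at the pin pair (72,267)/(292,281). The cork carrier looks unchanged. I'll check the travel numerically.

```bash
python3 - <<'E'
from h import *
z=np.array([[75,297],[270,307],[85,170],[281,183],[62,475],[263,487],[73,347],[269,357]],float)
W=ray("top",(z-1.5)/4+[215,150],np.full(8,.046))[:,:2]
e=np.array([.9985,-.055]);t=W@e
print(((t[[2,3,6,7]]-t[[0,1,4,5]])*1e3).round(1))
a=cv2.imread("pics/top1.png").astype(int);b=cv2.imread("pics/t5.png").astype(int)
print("cork diff",abs(a-b)[150:290,380:460].mean(),"elsewhere",abs(a-b)[150:290,470:540].mean())
E
```

```text
[55.4 53.9 54.3 54.8]
cork diff 2.4323809523809525 elsewhere 2.6156802721088437
```

The measured travel is 54–55 mm, and the cork region differs only by image noise.

```bash
python3 -c "
from plant import manip
s=manip.state();print(s['time'],s['contact_force']);print(manip.job_done())"
```

```text
10.9833 [ 0.82845545 -0.18096453  0.5266598 ]
the job is handed in; nothing more can be done
None
```

The glass carrier is in its middle station, and I handed the job in at about 11 s. I pushed it from behind its board with the closed gripper, stopped about 5 mm short of the station so the plunger drew it in, and then backed the arm away.

- **Travel:** comparing the top camera pictures before and after gives 53.9–55.4 mm, against 55 mm nominal. The carrier's side marks line up with the middle pins.
- **Force:** it rose to about 9–10 N along the rail while climbing the ridge before the middle station, slightly above the stated 5–9 N. There was also about 8 N vertically. Both fell to near zero past the crest, which fits the carrier clicking in.
- **Cork carrier:** its part of the picture changed only by image noise, so it has not moved.
- **Arm:** it was touching nothing at hand-in.

No check failed. The only disagreement was at first contact, about 2–3 mm later than the camera estimate. I measured the push from the contact point instead.

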